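# Set up the length gauge on a handle blank and hold it at the mark

## Robot

A 7-joint arm with a two-finger parallel gripper is mounted at the origin on a cart in front of the work surface, level with it; the furniture and walls round the work are solid. World frame = base frame: x ahead of the robot, y to its left, z up, the work surface at z = 0. Lengths are in m, angles in rad, forces in N, time in s.
With the tool pointing down it reaches from about 0.4 to 0.85 m from the base axis. Payload 10.4 kg.
Tool frame: the origin (TCP) lies at the very end of the fingers, on their centre line; the grasp point (between the pads) lies 19 mm behind it; x points along the fingers, z is the direction in which the jaws open and shut, and the axes are right-handed (so a half turn about x gives the same grasp; the last joint's range is limited). The gripper opens to 85 mm and grips with 20 to 120 N. Pads are 22 mm wide; open, the fingers measure 114 mm over their backs; the gripper's body (76 mm by 85 mm) begins 54 mm behind the grasp point. The pads swing forward as they close: fully open they stand 13 mm farther back than shut.
Start: joints at [-1.16, 0.332, -0.065, 1.46, 0.022, 1.35, -0.088], TCP at [0.263, 0.567, 0.231] pointing down, gripper open.
Joint ranges: [-2.6, 2.6], [-0.5, 2.12], [-1.47, 1.34], [0.16, 2.42], [-1.27, 4.41], [0.06, 2.06], [-2.6, 2.6]. Speed limits (rad/s): [2.22, 2.22, 2.79, 2.79, 3.14, 3.14, 3.14].

## Interface

Orientations are given as a unit quaternion [x, y, z, w].
In Python, from workcell import get_obs, camera, camera_info, hand_in gives the robot as it stands.
- The arm moves only by the tool move_arm, never from a script. Its argument "motion" is text: rows parted by semicolons, each of 4 numbers parted by spaces: the shift along the world's x, y, z in m, then the turn about the world's z in rad. In form: tx ty tz spin; .... A call has 1 to 10 rows; each row is the pose to reach, as a shift and turn from the pose commanded when the call began; what a row does not reach only later rows make up. A row lasts 1/8 s, in which the tool goes at most 62.5 mm and 10.7 degrees, less where a joint would pass 70% of its speed; a pose out of reach is approached as far as the arm can. A call with a gripper value outside its range is refused whole. "grip" is the opening, from 0 (shut) to 1 (fully open), set as the call begins (left out, the last holds). The fingers move at their own pace and stop on an object; "force" is the grip in N (left out, the last holds). Time passes only in rows, so rows that repeat a pose let the fingers close. It gives the time, the measured TCP pose, the force and the opening at its end, in the units of the state.
- get_obs(): the state, without advancing time (a new reading comes with each control period).
- camera(name): name is "side" or "top"; returns (picture, depth): 384x512x3 uint8, red, green, blue; 384x512 float32, m along the optical axis (not along the pixel's ray), 0 where there is no reading.
- camera_info(name): a dict with "camera_matrix" (3x3 intrinsics, pixels), "eye" and "attitude" of the camera in the world. Camera axes: x right, y up, looking along -z (the intrinsics and any distortion apply to the point x, -y, -z); pixel columns grow to the right and rows downward; lengths in m; the calibration is good to about 2 mm. A picture is of the moment at which its call begins. camera_info takes no time and is no camera call.
- hand_in(): hands the job in, once; it reports no verdict.
The state is a dict: "clock": time; "joint_pos": joint angles; "joint_velocities": joint speeds; "tau": joint torques, N m; "position": TCP position; "ee_rot": TCP orientation; "ft_force": force on the tool from outside, world axes, zero at the start; "torque": the same for the moment, N m; "grip_width": opening from 0.0 (shut) to 1.0 (fully open).
Only numpy, scipy, OpenCV 4.12 (cv2) and the standard library are available. Lean on these libraries where they do the work, as an engineer would, in place of code of your own. Each camera call takes 0.05 s, during which the arm holds its last target.

## Task

Lay the wooden handle blank in the two saddles of the marking gauge with its end up against the steel end stop, and let go of it. Then take the upright grip of the gauge's sprung rod, pull the rod out until its flag is level with the pointer on the scale, and hold it there, so that I can pencil the cut line: finish while still holding the rod at the mark. Do not shift the pointer, and leave the dark wedge and the small grey stone where they are.

Things in the scene. Friction and masses are not known exactly. Their poses are not given: they have to be found in the camera images.
- gauge: Marking-out gauge, fixed to the bench: plywood base 265 x 165 x 10 mm, from x -75 to 190 and y -65 to 100 mm in its frame. Origin on the bench top; x runs along the gauge (the rod is pulled out towards -x), y to the left, z up. At y = -30 mm lies the cradle, at y = 40 mm the tube and rod, at y = 78 to 90 mm a scale bar 40 mm high.
- seat (a point): Where the middle of the blank's underside lies when fully seated, 30 mm above the bench, in the free gap (62 mm along x, for fingers) between two wooden saddles. Each saddle is 25 mm long, its floor 30 mm above the bench and 29 mm wide, cheeks leaning outwards to 48 mm above the bench, 53 mm over all. Under the gap is the base, 10 mm thick. Axes as the gauge's, blank along x.
- stop_face (a point): Middle of the upper edge of the end stop's face, 54 mm above the bench, 66 mm beyond the seat along the gauge's +x. The stop is a steel plate 50 mm wide, 10 mm thick; the blank's end goes against the side that looks to -x.
- tube_mouth (a point): Centre of the mouth of the rod's tube (20 mm thick, 80 mm long, behind the grip towards +x), 45 mm above the bench; the tube's two clamps are 56 mm high.
- sprung_rod: Telescoping rod; slides along the gauge's -x against a spring (3 N when in, 11 N at 110 mm; travel 120 mm), springs back when let go; starts fully in. At its end an upright grip, a thin steel flag (3 mm, 64 to 76 mm above the bench) out over the cradle to -y, and a short nib to +y. Origin on the rod's axis, 45 mm above the bench, in the plane of flag, nib and grip middle. Axes as the gauge's.
- rod_grip (a point): Centre of the top of the rod's upright dark wooden grip, 113 mm above the bench. The grip is 14 mm along the pull and 26 mm across and reaches down past the rod; it is clear for fingers fore and aft down to 62 mm above the bench.
- pointer: Small steel pointer with a brass screw on the scale bar, stiffly set at another length each time (50 to 105 mm of rod travel). Its needle, 3 mm thick, points at the rod, 47 mm above the bench. Origin at the needle's tip, in its middle plane; axes as the gauge's. The rod is at its mark when rod and pointer origins have the same x along the gauge.
- handle_blank: Light wooden handle blank, a bar 132 mm long and 25 x 25 mm in section, lying loose on the bench left of the gauge. Origin at the centre of its underside; its length lies along its y axis. Either end may go to the stop.
- wedge: Bystander: dark wooden wedge 75 x 26 x 22 mm, origin at the centre of its underside.
- grey_stone: Bystander: small grey stone block 24 x 46 x 20 mm, origin at the centre of its underside.
Mind the look-alikes: they are no part of the job. There is more than one size of the handle_blank; the job needs the larger.

How it is judged:
On the way, in this order (a step that is already met when the one before it is completed fails the run):
1. the blank lies in both saddles, end against the stop, let go (x of handle_blank in the frame of gauge between 0.014 and 0.0215 m and y of handle_blank in the frame of gauge between -0.035 and -0.025 m and z of handle_blank in the frame of gauge between 0.026 and 0.034 m and angle between the y axis of handle_blank and the x axis of gauge, either way round below 0.1 rad and linear speed of handle_blank below 0.02 m/s and contact force between the fingers and handle_blank below 0.1 N), for 0.2 s.
2. the rod is held with its flag level with the pointer (x of sprung_rod in the frame of pointer between -0.005 and 0.005 m and contact force between the fingers and sprung_rod above 2 N and linear speed of sprung_rod below 0.01 m/s), for 0.5 s.
At the end, for the whole second after the job is handed in: The blank lies in both saddles along the gauge (within 5 mm sideways, 4 mm in height, 0.1 rad), at most 5 mm from the stop, at rest and untouched; the rod is gripped by the fingers, at rest, with its flag within 5 mm of the pointer along the gauge (all of step 1 and all of step 2 and contact force between each of the arm, sprung_rod and handle_blank below 0.1 N); the arm keeps its last pose, push and grip.
It fails at once if the pointer is shifted on its scale (distance of pointer from where it was at the start of the episode above 0.004 m).
It fails at once if a bystander is disturbed (distance of any of wedge, grey_stone from where it was at the start of the episode above 0.025 m).
It also fails if it takes over 51 s, if anything falls off the work surface, if the arm or the gripper's body presses on something with over 40 N, if the wrist force passes 120 N, or if a joint passes its speed limit or range.

## Working session

There is one attempt and no reset: what is moved stays moved. The work goes in short steps, Python scripts to look and compute and a tool call to move; the robot and the scene stay as the last step left them, time stands still between calls to the robot, and variables do not carry over. Pictures are saved under pics/ and viewed, and the job is handed in when it is done.

Besides the shell and the picture viewer there is one more tool, called after "Emit:" by a JSON object that holds its "op" and its "data". move_arm: Moves the arm, as the interface text tells. Its arguments: {"type":"object","properties":{"motion":{"type":"string"},"grip":{"type":"number"},"force":{"type":"number"}},"required":["motion"]}

```bash
mkdir -p pics; ls
python3 - <<'E'
from workcell import *
import cv2,numpy as np
for n in("side","top"):
    p,d=camera(n);np.savez(f"pics/{n}0.npz",p=p,d=d)
    cv2.imwrite(f"pics/{n}0.png",cv2.resize(p[:,:,::-1],(800,600),interpolation=cv2.INTER_CUBIC))
    print(n,camera_info(n))
print(get_obs())
E
```

```text
pics
side {'camera_matrix': array([[375.26859496,   0.        , 256.60848852],
       [  0.        , 375.26859496, 184.43149745],
       [  0.        ,   0.        ,   1.        ]]), 'eye': array([0.40044243, 0.55458309, 0.58394065]), 'attitude': array([-0.04808663,  0.45300874,  0.88435946, -0.10187792])}
top {'camera_matrix': array([[381.48548996,   0.        , 254.54006295],
       [  0.        , 381.48548996, 192.18421938],
       [  0.        ,   0.        ,   1.        ]]), 'eye': array([ 0.36705252, -0.10055413,  0.94855758]), 'attitude': array([-0.05875344,  0.06835673,  0.70745687, -0.70098515])}
{'clock': 0.1, 'joint_pos': array([-1.15959399,  0.33279308, -0.06469916,  1.46086111,  0.02162627,
        1.3499458 , -0.08849844]), 'joint_velocities': array([ 7.31228756e-04, -2.05662323e-03, -2.04527085e-05, -4.01693191e-03,
        4.32764159e-04, -7.11041339e-04, -2.03916337e-04]), 'tau': array([ 2.25496551e-03, -6.26749492e+01,  4.96417342e-02, -3.92429137e+01,
        1.62676396e-02,  6.97600961e-03, -3.91601861e-05]), 'position': array([0.26256689, 0.56678309, 0.23060345]), 'ee_rot': array([-0.38096502,  0.59625476,  0.38041479,  0.59550861]), 'ft_force': array([-0.23792851,  0.00111855, -0.23815117]), 'torque': array([ 0.02165278, -0.01843614, -0.00445103]), 'grip_width': 1.0007869788083754}
```

View pics/side0.png

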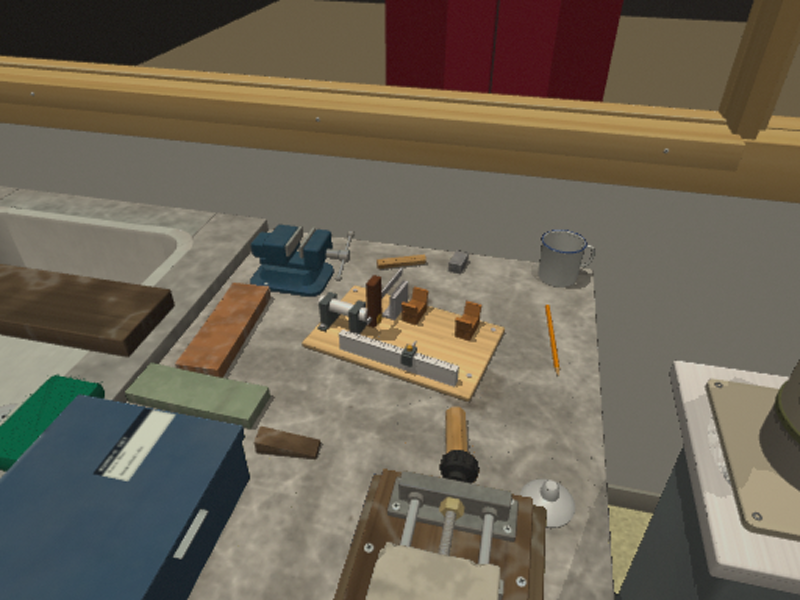

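View pics/top0.png

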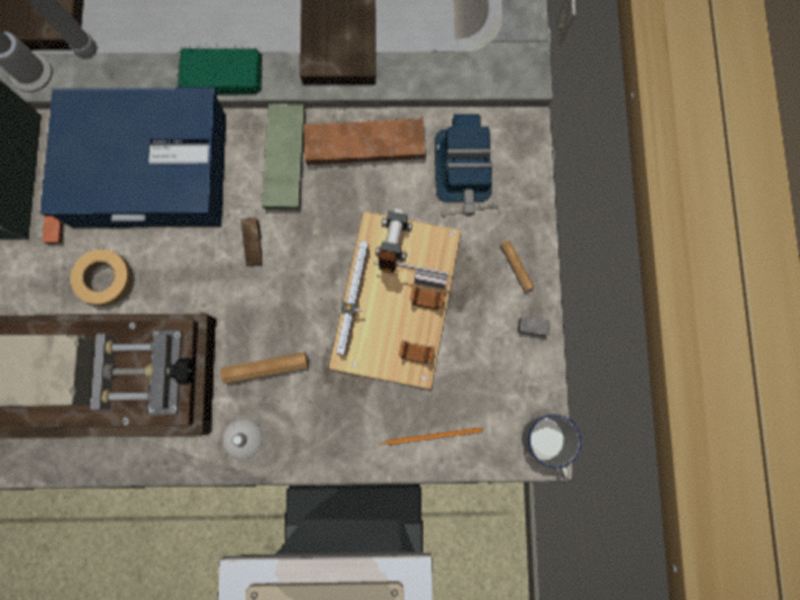

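The gauge is centred at about (395,300) in the top view at 800 px. There are two blank candidates: the left bar at (265,368), about 85 px long, and the right bar at (517,266), about 55 px. The left one fits, being larger and lying left of the gauge. The wedge is at (252,242) and the stone at (533,327). I'll confirm in an enlarged crop and measure.

```bash
cat > h.py <<'E'
import numpy as np,cv2
from scipy.spatial.transform import Rotation as R
from workcell import *
def cam(n):
    c=camera_info(n);return np.array(c["camera_matrix"]),np.array(c["eye"]),R.from_quat(c["attitude"]).as_matrix()
def ray(n,uv,z):
    K,e,A=cam(n);uv=np.atleast_2d(uv).astype(float)
    d=np.c_[(uv[:,0]-K[0,2])/K[0,0],-(uv[:,1]-K[1,2])/K[1,1],-np.ones(len(uv))]@A.T
    return e+d*((z-e[2])/d[:,2])[:,None]
def proj(n,P):
    K,e,A=cam(n);c=(np.atleast_2d(P)-e)@A
    return np.c_[K[0,2]+K[0,0]*c[:,0]/-c[:,2],K[1,2]-K[1,1]*c[:,1]/-c[:,2]]
def cloud(n,d):
    K,e,A=cam(n);v,u=np.mgrid[:384,:512]
    c=np.stack([(u-K[0,2])/K[0,0]*d,-(v-K[1,2])/K[1,1]*d,-d],-1);return c@A.T+e
E
python3 - <<'E'
from h import *
p=np.load("pics/top0.npz");d=p["d"];p=p["p"]
X=cloud("top",d)
print("bench z",np.median(X[250:300,150:200,2]), X[290,200])
hsv=cv2.cvtColor(p,cv2.COLOR_RGB2HSV)
c=p[200:270,125:215,::-1];cr=p[130:265,205:345,::-1]
a=cv2.resize(c,None,fx=4,fy=4,interpolation=2);b=cv2.resize(cr,None,fx=4.3,fy=4.3,interpolation=2)
cv2.imwrite("pics/blank.png",a);cv2.imwrite("pics/gauge.png",b)
for name,(u0,v0,u1,v1) in dict(blank=(135,215,205,255),small=(315,150,345,190),base=(205,130,300,255)).items():
    m=np.zeros(d.shape,np.uint8);m[v0:v1,u0:u1]=cv2.inRange(hsv[v0:v1,u0:u1],(8,90,60),(28,255,255))
    cs,_=cv2.findContours(m,0,2);k=max(cs,key=cv2.contourArea)
    r=cv2.minAreaRect(k);bx=cv2.boxPoints(r)
    z={'blank':.025,'small':.015,'base':.01}[name]
    q=X[...,2][m>0];print(name,cv2.contourArea(k),r,np.percentile(q,[10,50,90]).round(3));P=ray("top",bx,z);print(P.round(4),np.linalg.norm(np.diff(P,axis=0),axis=1).round(4))
E
```

```text
bench z -4.792748241505551e-05 [0.30125608 0.01912925 0.00346678]
blank 496.5 ((168.60833740234375, 235.0596923828125), (10.356192588806152, 55.70808792114258), 79.04593658447266) [0.018 0.023 0.026]
[[0.4321 0.1616 0.025 ]
 [0.4563 0.0309 0.025 ]
 [0.4318 0.0257 0.025 ]
 [0.4078 0.1558 0.025 ]] [0.1329 0.0251 0.1323]
small 180.5 ((330.58477783203125, 169.72146606445312), (34.05882263183594, 6.352941513061523), 61.927513122558594) [0.012 0.015 0.017]
[[ 0.6284 -0.2806  0.015 ]
 [ 0.6361 -0.2952  0.015 ]
 [ 0.5579 -0.3321  0.015 ]
 [ 0.5504 -0.3176  0.015 ]] [0.0165 0.0865 0.0163]
base 3280.0 ((262.3559875488281, 193.79200744628906), (46.4207763671875, 103.21691131591797), 10.30484676361084) [0.007 0.01  0.03 ]
[[ 0.4185 -0.0538  0.01  ]
 [ 0.677  -0.1008  0.01  ]
 [ 0.6541 -0.2175  0.01  ]
 [ 0.3973 -0.165   0.01  ]] [0.2627 0.1189 0.2621]
```

View pics/blank.png

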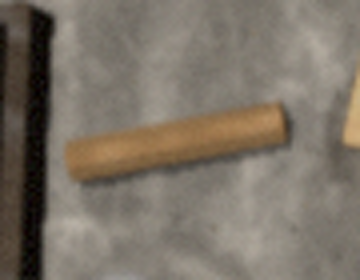

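View pics/gauge.png

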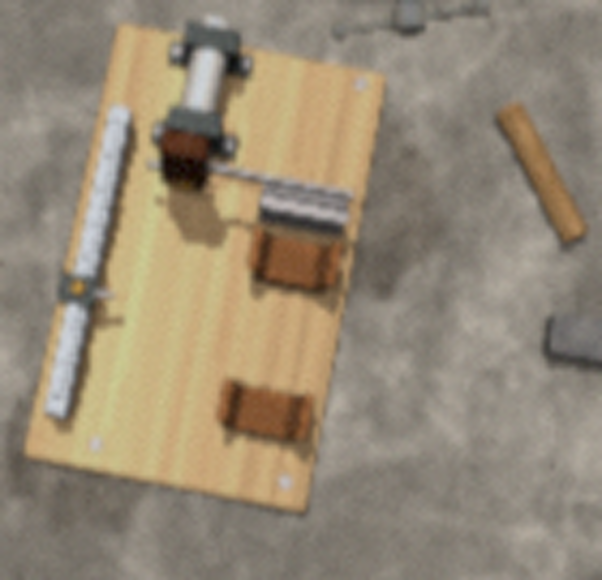

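The crop confirms the left bar is the large blank (133 x 25 mm; the other is 86 x 16). Next, the gauge frame from the base corners, the pointer, stop and grip.

Run:
```python
from h import *
o=np.array([205,130]);s=4.3
f=lambda q:(np.array(q,float)+.5)/s-.5+o
C=f([[120,25],[384,75],[305,512],[25,458]])
P=ray("top",C,.01)[:,:2];G=np.array([[190,100],[190,-65],[-75,-65],[-75,100]])/1e3
mp,mg=P.mean(0),G.mean(0);Rm,rs=R.align_vectors(np.c_[P-mp,np.zeros(4)],np.c_[G-mg,np.zeros(4)])
M=Rm.as_matrix()[:2,:2];t=mp-M@mg
print("yaw",np.degrees(np.arctan2(M[1,0],M[0,0])),"t",t.round(4),"res",((P-(G@M.T+t))*1e3).round(1))
toG=lambda W:(np.asarray(W)[:,:2]-t)@M*1e3
for n,q,z in [("grip top c",[185,143],.113),("stop top edge L",[262,212],.054),("stop top edge R",[346,229],.054),("ptr needle",[112,296],.047),("ptr body",[78,287],.045),
 ("sad1 top near",[[252,270],[333,288]],.048),("sad2 floor c",[268,410],.03),("sad1 floor c",[296,260],.03),("flag",[[235,172],[348,195]],.076),("bar ends",[[119,108],[58,410]],.04)]:
    print(n,toG(ray("top",f(np.atleast_2d(q)),z)).round(1).tolist())
np.savez("g.npz",M=M,t=t)
# project gauge features in both views for checking
for n in("top","side"):
    p=np.load(f"pics/{n}0.npz")["p"]
    pts={k:np.r_[M@np.array(v[:2])/1e3+t,v[2]/1e3] for k,v in dict(a=(190,100,10),b=(190,-65,10),c=(-75,-65,10),d=(-75,100,10),stop=(84,-30,54),seat=(18,-30,30)).items()}
    im=cv2.resize(p[:,:,::-1],None,fx=4,fy=4,interpolation=2)
    uv=proj(n,np.array(list(pts.values())))
    for q in uv: cv2.circle(im,tuple(int(x) for x in (q+.5)*4-.5),4,(0,0,255),-1)
    lo=(uv.min(0)*4-50).astype(int);im=im[max(0,lo[1]-60):lo[1]+530,max(lo[0],0):lo[0]+750]
    cv2.imwrite(f"pics/ov_{n}.png",im);print(n,lo)
```

```text
yaw -11.620226117466755 t [ 0.4821 -0.1167] res [[-1.9 -2.2]
 [-0.7  2.4]
 [ 1.9  1.3]
 [ 0.7 -1.5]]
grip top c [[98.4, 39.5]]
stop top edge L [[83.0, -7.0]]
stop top edge R [[82.6, -54.8]]
ptr needle [[21.4, 66.0]]
ptr body [[23.0, 85.8]]
sad1 top near [[50.7, -7.7], [49.4, -54.0]]
sad2 floor c [[-22.6, -31.5]]
sad1 floor c [[64.6, -31.3]]
flag [[97.2, 11.6], [96.5, -51.4]]
bar ends [[130.1, 84.7], [-46.0, 82.9]]
top [789 488]
side [721 673]
```

View pics/ov_top.png

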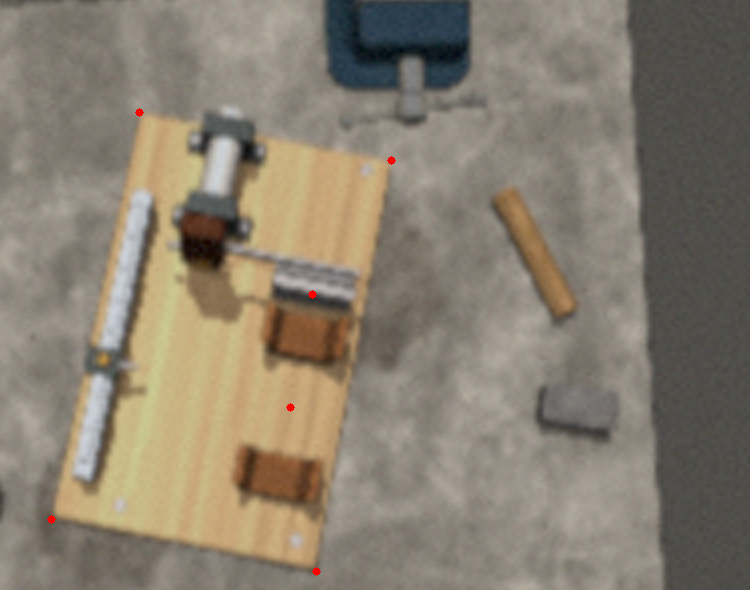

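View pics/ov_side.png

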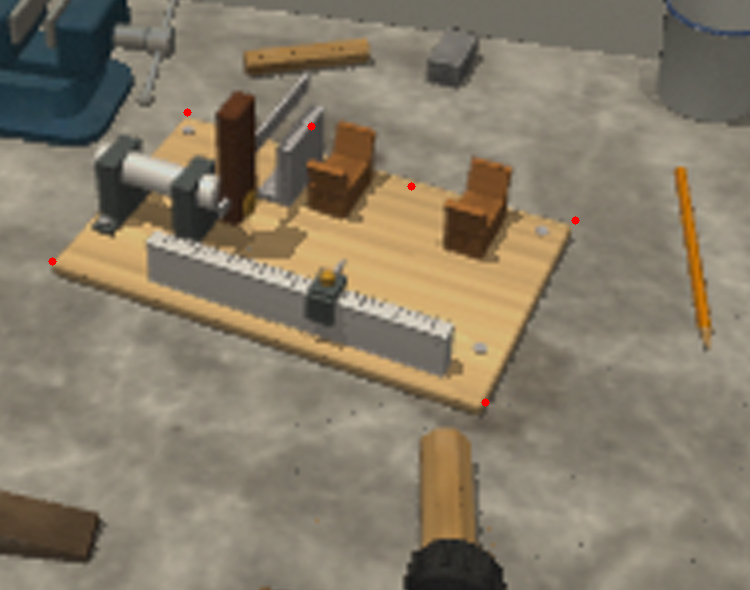

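The overlays agree with the gauge in both views to about 1 px: the stop mid-edge is at (312,294) in the top crop, and the pointer needle at (128,365). Now the tool yaw and the shifts for the grasp.

Run:
```python
from h import *
o=get_obs();A=R.from_quat(o["ee_rot"]).as_matrix();print("tool x",A[:,0].round(3),"jaw ang",np.degrees(np.arctan2(A[1,2],A[0,2])))
g=np.load("g.npz");M,t=g["M"],g["t"]
for k,v in dict(seat=(18,-30),pre=(12,-30),grip=(98,40),ptr=(22,66)).items(): print(k,(M@np.array(v)/1e3+t).round(4))
# refine blank from both depth clouds & side view
b=np.array([[.4321,.1616],[.4563,.0309],[.4318,.0257],[.4078,.1558]]);print("blank c",b.mean(0))
# side-view: where blank top corners project
p=np.load("pics/side0.npz");im=p["p"];uv=proj("side",np.c_[b,[.025]*4]);print(uv.round(1))
x=cv2.resize(im[250:320,260:330,::-1],None,fx=8,fy=8,interpolation=2)
for q in uv: cv2.circle(x,tuple(int(a) for a in (q-[260,250]+.5)*8),4,(0,0,255),-1)
cv2.imwrite("pics/bl_side.png",x)
```

```text
tool x [-0.    -0.001 -1.   ] jaw ang 65.14643368867947
seat [ 0.4937 -0.1497]
pre [ 0.4878 -0.1485]
grip [ 0.5861 -0.0973]
ptr [ 0.5169 -0.0565]
blank c [0.432  0.0935]
[[287.5 315.9]
 [285.9 258.3]
 [298.4 258.5]
 [302.1 315.9]]
```

View pics/bl_side.png

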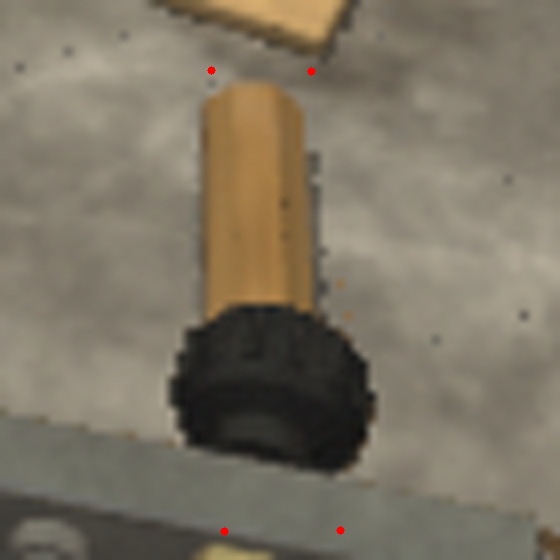

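The side view puts the blank's far end at about (291,261), within a few mm of the top-view fit, and the final push to the stop will absorb that. Moving above the blank.

Emit:
{"op": "move_arm", "data": {"motion": "0.02 -0.055 0 -0.12; 0.04 -0.11 0 -0.24; 0.06 -0.165 0 -0.36; 0.08 -0.22 0 -0.48; 0.1 -0.275 0 -0.6; 0.12 -0.33 0 -0.72; 0.14 -0.385 0 -0.84; 0.155 -0.435 0 -0.955; 0.169 -0.473 0 -0.955; 0.169 -0.473 0 -0.955", "grip": 1, "force": 40}}

```text
clock: 1.35
position: [0.4322, 0.0912, 0.2312]
ee_rot: [-0.062, 0.704, 0.062, 0.704]
ft_force: [0.4, 0.7, -0.1]
grip_width: 0.997
```

Emit:
{"op": "move_arm", "data": {"motion": "0 0 -0.05 0; 0 0 -0.1 0; 0 0 -0.15 0; 0 0 -0.15 0"}}

```text
clock: 1.85
position: [0.4289, 0.094, 0.0787]
ee_rot: [-0.066, 0.706, 0.064, 0.702]
ft_force: [-0.1, -0.8, 1.5]
grip_width: 0.999
```

Run:
```python
from h import *
o=get_obs();A=R.from_quat(o["ee_rot"]).as_matrix();print(o["position"],np.degrees(np.arctan2(A[1,2],A[0,2])),o["joint_pos"].round(2))
a=[]
for n in("side","top"):
    p,d=camera(n);a.append(cv2.resize(p[:,:,::-1],(400,300),interpolation=3) if 0 else p[:,:,::-1])
x=cv2.resize(a[0][180:340,200:400],None,fx=2,fy=2);y=cv2.resize(a[1][150:310,100:300],None,fx=2,fy=2)
cv2.imwrite("pics/pre.png",np.hstack([x,y]))
```

```text
[0.42890455 0.09396645 0.07873507] 10.49066600542233 [-0.69  0.08  0.38  2.12 -0.03  0.96 -0.1 ]
```

View pics/pre.png

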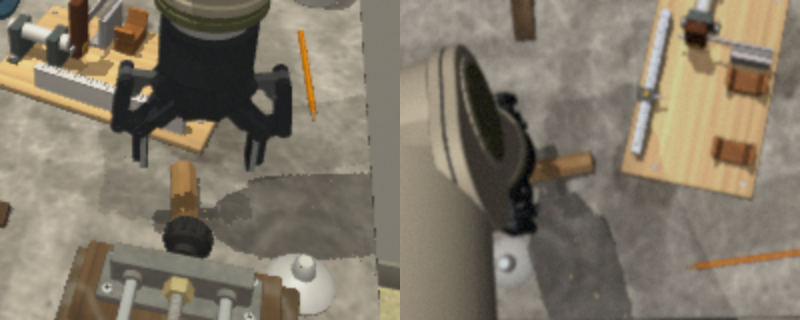

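Both fingers straddle the blank (fingertips at about (140,165) and (250,165) in the left panel, blank at (183,185)). Descend and close.

Emit:
{"op": "move_arm", "data": {"motion": "0 0 -0.03 0; 0 0 -0.055 0; 0 0 -0.07 0; 0 0 -0.074 0; 0 0 -0.074 0; 0 0 -0.074 0"}}

```text
clock: 2.7
position: [0.4323, 0.0944, 0.0082]
ee_rot: [-0.064, 0.704, 0.064, 0.705]
ft_force: [0.1, -0.5, -0.2]
grip_width: 1.0
```

Emit:
{"op": "move_arm", "data": {"motion": "0 0 0 0; 0 0 0 0; 0 0 0 0; 0 0 0 0; 0 0 0 0; 0 0 0 0; 0 0 0 0; 0 0 0 0", "grip": 0, "force": 40}}

```text
clock: 3.7
position: [0.4318, 0.0942, 0.0076]
ee_rot: [-0.064, 0.704, 0.064, 0.704]
ft_force: [-1.4, -0.6, 5.5]
grip_width: 0.278
```

Gripped (about 24 mm). Lift, check, then carry over.

Emit:
{"op": "move_arm", "data": {"motion": "0 0 0.03 0; 0 0 0.07 0; 0 0 0.12 0; 0 0 0.14 0; 0 0 0.14 0"}}

```text
clock: 4.32
position: [0.4324, 0.0945, 0.1484]
ee_rot: [-0.064, 0.703, 0.065, 0.705]
ft_force: [-0.7, 0.3, -1.5]
grip_width: 0.276
```

Emit:
{"op": "move_arm", "data": {"motion": "0.005 -0.025 0 0.12; 0.01 -0.05 0 0.27; 0.015 -0.08 0 0.42; 0.022 -0.11 0 0.57; 0.03 -0.14 0 0.72; 0.036 -0.17 0 0.87; 0.042 -0.2 0 1.02; 0.048 -0.225 0 1.19; 0.052 -0.2415 0 1.19; 0.052 -0.2415 0 1.19"}}

```text
clock: 5.58
position: [0.4828, -0.1484, 0.1459]
ee_rot: [-0.447, 0.549, 0.447, 0.547]
ft_force: [0.5, 0.5, -1.0]
grip_width: 0.274
```

Run:
```python
from h import *
o=get_obs();A=R.from_quat(o["ee_rot"]).as_matrix();print(o["position"],np.degrees(np.arctan2(A[1,2],A[0,2])),o["joint_pos"].round(2),o["grip_width"])
a=[]
for n in("side","top"):
    p,d=camera(n);np.savez(f"pics/{n}1.npz",p=p,d=d);a.append(p[:,:,::-1])
x=cv2.resize(a[0][100:300,170:370],None,fx=2,fy=2);y=cv2.resize(a[1][100:300,170:370],None,fx=2,fy=2)
cv2.imwrite("pics/carry.png",np.hstack([x,y]))
```

```text
[ 0.48284774 -0.14843454  0.14591582] 78.46082556755955 [-0.39  0.15  0.66  1.91 -0.1   1.12  1.67] 0.2736725310952911
```

View pics/carry.png

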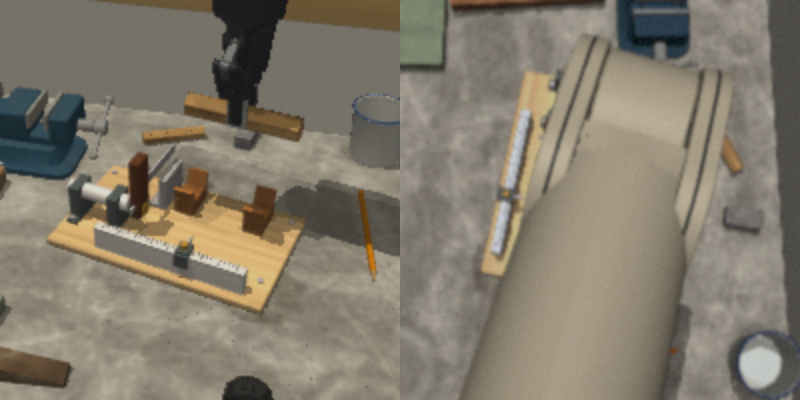

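Run:
```python
from h import *
p=np.load("pics/side1.npz");im=p["p"];d=p["d"]
X=cloud("side",d)
g=np.load("g.npz");M,t=g["M"],g["t"]
hsv=cv2.cvtColor(im,cv2.COLOR_RGB2HSV);m=np.zeros(d.shape,np.uint8);m[140:175,255:330]=cv2.inRange(hsv[140:175,255:330],(8,90,60),(28,255,255))
m=(m>0)&(X[...,2]>.1)
P=X[m];G=(P[:,:2]-t)@M*1e3
o=get_obs();print("tcp g",((o["position"][:2]-t)@M*1e3).round(1))
print(m.sum(),"x range",np.percentile(G[:,0],[0,2,98,100]).round(1),"y",np.percentile(G[:,1],[2,50,98]).round(1),"z",np.percentile(P[:,2],[1,50,99]).round(4))
L=G[:,0]<np.median(G[:,0]);print("halves x,y,zmax",np.percentile(P[L,2],[5,95]),np.percentile(P[~L,2],[5,95]),G[L,1].mean(),G[~L,1].mean())
c=cv2.fitLine(G.astype(np.float32),2,0,.01,.01).ravel();print(np.degrees(np.arctan2(c[1],c[0])))
```

```text
tcp g [  7.  -29.2]
576 x range [-215.2  -60.6   68.5   71.5] y [-35.1 -20.4 -15.7] z [0.1414 0.1575 0.1641]
halves x,y,zmax [0.14466594 0.1632497 ] [0.14499684 0.16330738] -20.257714508936484 -21.57724002674765
-11.378705
```

The blank hangs level, with ends at gauge x ≈ -61 and 70 and underside ≈ 0.141. Lower it.

Emit:
{"op": "move_arm", "data": {"motion": "0 0 -0.04 0; 0 0 -0.075 0; 0 0 -0.09 0; 0 0 -0.1 0; 0 0 -0.104 0; 0 0 -0.108 0; 0 0 -0.108 0"}}

```text
clock: 6.55
position: [0.4839, -0.1474, 0.0396]
ee_rot: [-0.448, 0.547, 0.448, 0.547]
ft_force: [-0.3, -0.5, -0.6]
grip_width: 0.277
```

```bash
cat > look.py <<'E'
from h import *
import sys
o=get_obs();g=np.load("g.npz");M,t=g["M"],g["t"]
print("tcp g",((o["position"][:2]-t)@M*1e3).round(1),o["position"][2],"f",(o["ft_force"]).round(1),o["joint_pos"].round(2))
p,d=camera("side");np.savez(f"pics/{sys.argv[1]}.npz",p=p,d=d)
cv2.imwrite(f"pics/{sys.argv[1]}.png",cv2.resize(p[160:270,180:340,::-1],None,fx=5,fy=5,interpolation=2))
E
python3 look.py s2
```

```text
tcp g [  8.  -29.6] 0.03962237721474392 f [-0.3 -0.5 -0.6] [-0.34  0.31  0.62  2.   -0.23  0.9   1.78]
```

View pics/s2.png

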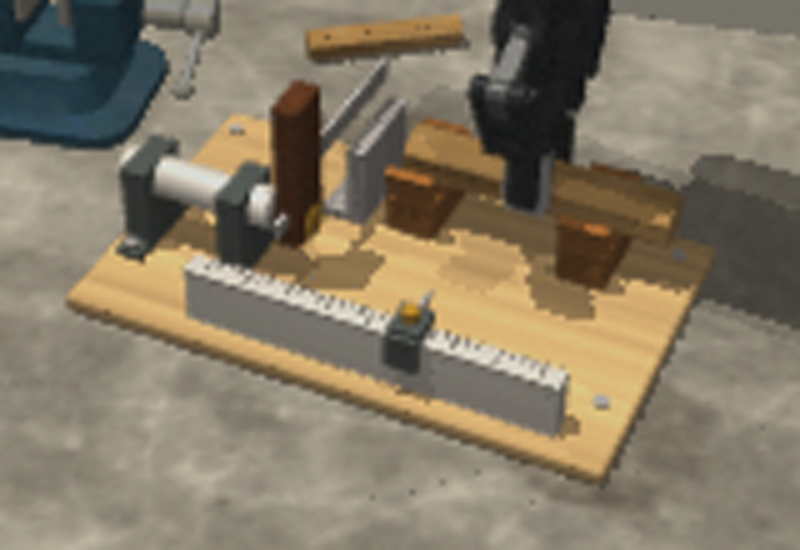

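The blank (ends at about (410,150) and (680,215)) is between the cheeks of both saddles, with a gap of about 10 mm to the stop. Settle it downward, then creep to the stop.

Emit:
{"op": "move_arm", "data": {"motion": "0 0 -0.002 0; 0 0 -0.003 0; 0 0 -0.004 0; 0 0 -0.004 0"}}

```text
clock: 7.1
position: [0.4841, -0.1474, 0.0374]
ee_rot: [-0.447, 0.547, 0.448, 0.548]
ft_force: [-12.2, 3.2, 31.3]
grip_width: 0.276
```

Emit:
{"op": "move_arm", "data": {"motion": "0.002 -0.0004 0 0; 0.004 -0.0008 0 0; 0.006 -0.0012 0 0; 0.006 -0.0012 0 0"}}

```text
clock: 7.6
position: [0.4873, -0.1484, 0.0371]
ee_rot: [-0.445, 0.548, 0.45, 0.547]
ft_force: [-26.5, 7.1, 46.3]
grip_width: 0.278
```

It bottomed out; ease up before sliding.

Emit:
{"op": "move_arm", "data": {"motion": "0 0 0.001 0; 0 0 0.002 0; 0 0 0.0025 0; 0 0 0.0025 0"}}

```text
clock: 8.1
position: [0.4897, -0.1485, 0.0377]
ee_rot: [-0.448, 0.547, 0.448, 0.547]
ft_force: [0.4, -0.2, -0.0]
grip_width: 0.274
```

```bash
python3 look.py s3
```

```text
tcp g [ 13.9 -29.6] 0.03772315942952742 f [ 0.4 -0.2 -0. ] [-0.33  0.33  0.62  1.99 -0.24  0.9   1.78]
```

View pics/s3.png

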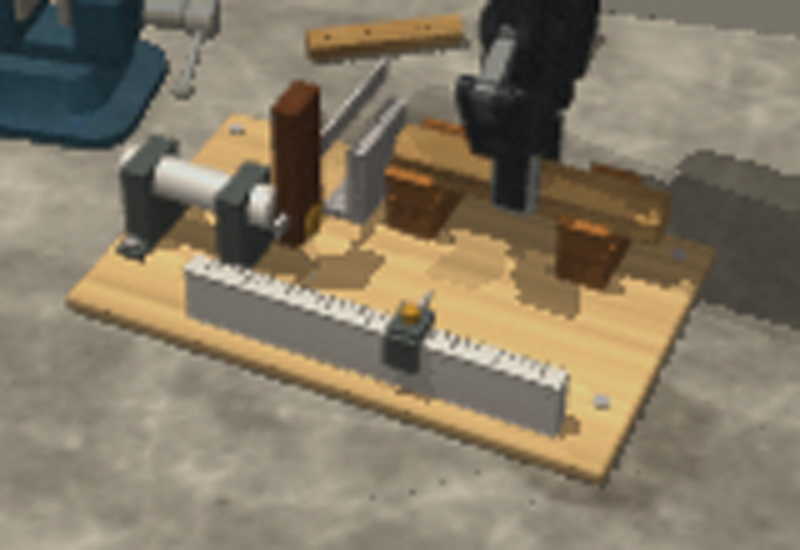

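Now held free, just above the floors, nearly at the stop. Creep further.

Emit:
{"op": "move_arm", "data": {"motion": "0.001 -0.0002 0 0; 0.002 -0.0004 0 0; 0.003 -0.0006 0 0; 0.003 -0.0006 0 0"}}

```text
clock: 8.65
position: [0.4927, -0.1492, 0.0378]
ee_rot: [-0.448, 0.547, 0.448, 0.547]
ft_force: [-0.3, -0.6, -0.7]
grip_width: 0.275
```

Emit:
{"op": "move_arm", "data": {"motion": "0.001 -0.0002 0 0; 0.002 -0.0004 0 0; 0.002 -0.0004 0 0"}}

```text
clock: 9.02
position: [0.4948, -0.1496, 0.0379]
ee_rot: [-0.448, 0.547, 0.448, 0.547]
ft_force: [-0.3, -0.2, 0.3]
grip_width: 0.278
```

Emit:
{"op": "move_arm", "data": {"motion": "0.001 -0.0002 0 0; 0.002 -0.0004 0 0; 0.002 -0.0004 0 0"}}

```text
clock: 9.4
position: [0.4968, -0.15, 0.0379]
ee_rot: [-0.448, 0.547, 0.448, 0.547]
ft_force: [0.2, 0.1, -1.5]
grip_width: 0.277
```

```bash
python3 look.py s4
```

```text
tcp g [ 21.1 -29.6] 0.037872178624042 f [ 0.2  0.1 -1.5] [-0.33  0.35  0.61  1.97 -0.25  0.9   1.79]
```

View pics/s4.png

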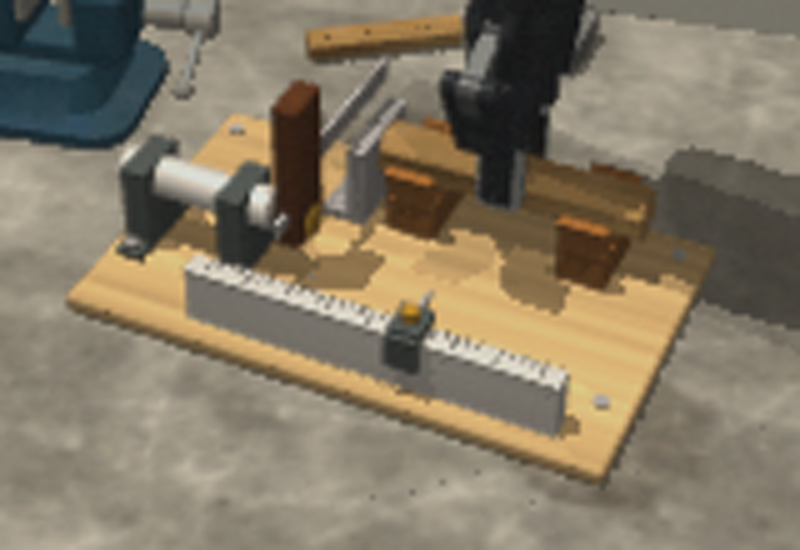

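Emit:
{"op": "move_arm", "data": {"motion": "0.001 -0.0002 0 0; 0.002 -0.0004 0 0; 0.002 -0.0004 0 0"}}

```text
clock: 9.82
position: [0.4977, -0.1501, 0.0375]
ee_rot: [-0.447, 0.548, 0.449, 0.547]
ft_force: [-4.9, 1.6, 2.2]
grip_width: 0.281
```

Emit:
{"op": "move_arm", "data": {"motion": "0.001 -0.0002 0 0; 0.0015 -0.0003 0 0; 0.0015 -0.0003 0 0"}}

```text
clock: 10.2
position: [0.4978, -0.1502, 0.0374]
ee_rot: [-0.446, 0.548, 0.449, 0.546]
ft_force: [-11.9, 3.7, 9.0]
grip_width: 0.28
```

Stop contact felt (about 12 N along -x). Ease slightly and let go.

Emit:
{"op": "move_arm", "data": {"motion": "-0.001 0.0002 0 0; -0.0015 0.0003 0 0; -0.0015 0.0003 0 0"}}

```text
clock: 10.58
position: [0.4977, -0.1501, 0.0375]
ee_rot: [-0.447, 0.548, 0.449, 0.547]
ft_force: [-5.2, 0.7, 1.2]
grip_width: 0.281
```

Emit:
{"op": "move_arm", "data": {"motion": "0 0 0 0; 0 0 0 0; 0 0 0 0; 0 0 0 0", "grip": 0.7}}

```text
clock: 11.08
position: [0.4989, -0.1504, 0.0379]
ee_rot: [-0.448, 0.547, 0.448, 0.547]
ft_force: [-0.2, 0.6, 0.6]
grip_width: 0.7
```

```bash
python3 look.py s5
```

```text
tcp g [ 23.3 -29.6] 0.03793282238453148 f [-0.2  0.6  0.6] [-0.32  0.35  0.61  1.96 -0.25  0.9   1.79]
```

View pics/s5.png

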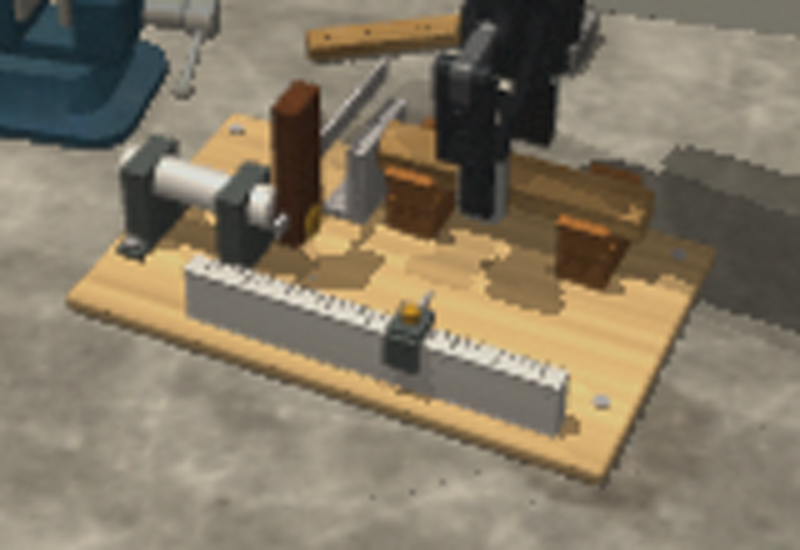

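Blank released in the saddles against the stop. Rise straight up, then turn and move off for an unobstructed check.

Emit:
{"op": "move_arm", "data": {"motion": "0 0 0.02 0; 0 0 0.06 0; 0 0 0.11 0; 0 0 0.16 0; 0 0.02 0.16 -0.16; 0 0.05 0.16 -0.32; 0 0.09 0.16 -0.48; 0 0.14 0.16 -0.64; 0 0.18 0.16 -0.8; 0 0.18 0.16 -0.96"}}

```text
clock: 12.38
position: [0.4985, 0.0333, 0.1977]
ee_rot: [-0.144, 0.692, 0.145, 0.692]
ft_force: [0.7, -1.4, -0.1]
grip_width: 0.7
```

Emit:
{"op": "move_arm", "data": {"motion": "0 0 0 -0.15; 0 0 0 -0.3; 0 0 0 -0.45; 0 0 0 -0.61; 0 0 0 -0.61"}}

```text
clock: 13.0
position: [0.4987, 0.0296, 0.1979]
ee_rot: [0.07, 0.704, -0.07, 0.704]
ft_force: [-0.5, 0.6, 0.8]
grip_width: 0.697
```

```bash
python3 look.py s6
python3 - <<'E'
from h import *
o=get_obs();A=R.from_quat(o["ee_rot"]).as_matrix();print(o["position"],np.degrees(np.arctan2(A[1,2],A[0,2])))
p,d=camera("top");np.savez("pics/t6.npz",p=p,d=d)
cv2.imwrite("pics/t6.png",cv2.resize(p[120:265,190:350,::-1],None,fx=4,fy=4,interpolation=2))
E
```

```text
tcp g [-13.2 146.7] 0.19785317734092198 f [-0.5  0.6  0.8] [-0.71  0.07  0.59  1.86 -0.04  1.23 -0.31]
[0.49866763 0.02960455 0.19783135] -11.146653017561523
```

View pics/s6.png

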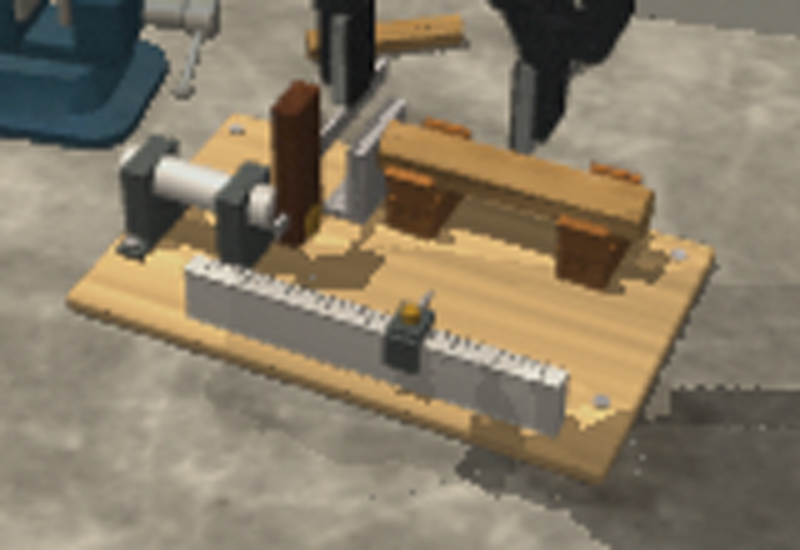

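View pics/t6.png

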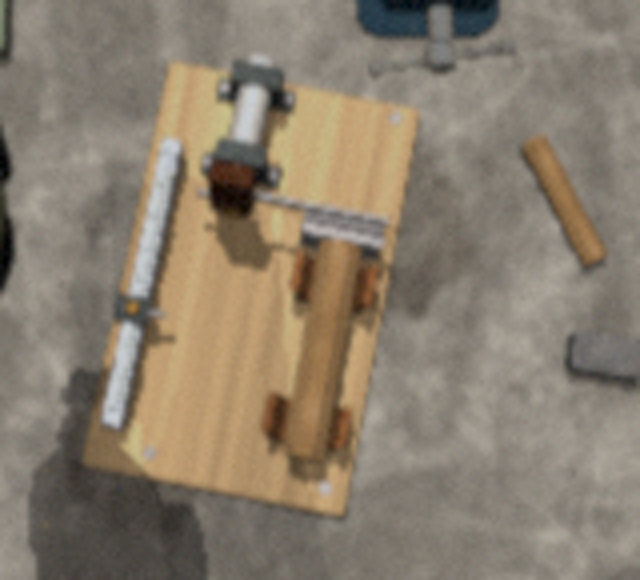

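The blank lies along both saddles, its far end at (345,240) in the top crop, touching the stop plate. Now localise the grip top and check blank height from depth.

Run:
```python
from h import *
g=np.load("g.npz");M,t=g["M"],g["t"]
for n,f in(("top","t6"),("side","s6")):
    q=np.load(f"pics/{f}.npz");X=cloud(n,q["d"]);G=np.dstack([(X[...,:2]-t)@M*1e3,X[...,2]*1e3])
    hsv=cv2.cvtColor(q["p"],cv2.COLOR_RGB2HSV)
    m=(G[...,2]>106)&(G[...,2]<120)&(G[...,0]>70)&(G[...,0]<125)&(G[...,1]>10)&(G[...,1]<70)
    P=G[m];v,u=np.nonzero(m);print(n,"grip",m.sum(),P.mean(0).round(1) if len(P) else "",P.min(0).round(1),P.max(0).round(1), u.mean(),v.mean())
    m=(abs(G[...,1]+30)<11)&(G[...,0]>-45)&(G[...,0]<80)&(G[...,2]>47)&(G[...,2]<65)
    P=G[m];print(" blank",len(P),P.mean(0).round(1),P.min(0).round(1),P.max(0).round(1))
```

```text
top grip 73 [ 96.9  40.1 111.4] [ 90.7  27.4 106.2] [104.3  53.1 115.1] 247.26027397260273 163.64383561643837
 blank 476 [ 16.5 -29.9  53.1] [-44.8 -41.   47. ] [ 79.7 -19.   59.5]
side grip 56 [ 96.7  45.3 111. ] [ 90.4  30.2 106.8] [104.2  55.8 113.5] 238.53571428571428 180.125
 blank 279 [ 15.7 -25.2  52.9] [-44.9 -35.1  47. ] [ 79.1 -19.   56.5]
```

Grip top at gauge (97, 40.5) in both views, height 111–113, as described. The blank top at about 53–55 mm is right for fully seated. Move above the grip and descend.

Emit:
{"op": "move_arm", "data": {"motion": "0.025 -0.036 0 0; 0.05 -0.073 0 0; 0.075 -0.11 0 0; 0.086 -0.1265 0 0; 0.086 -0.1265 0 0; 0.086 -0.1265 -0.04 0; 0.086 -0.1265 -0.04 0"}}

```text
clock: 13.98
position: [0.5827, -0.0952, 0.1556]
ee_rot: [0.069, 0.705, -0.069, 0.702]
ft_force: [1.0, 0.5, 0.9]
grip_width: 0.698
```

```bash
python3 look.py s7
```

```text
tcp g [94.3 41.4] 0.15562502339762457 f [1.  0.5 0.9] [-0.46  0.36  0.68  1.68 -0.24  1.19  0.08]
```

View pics/s7.png

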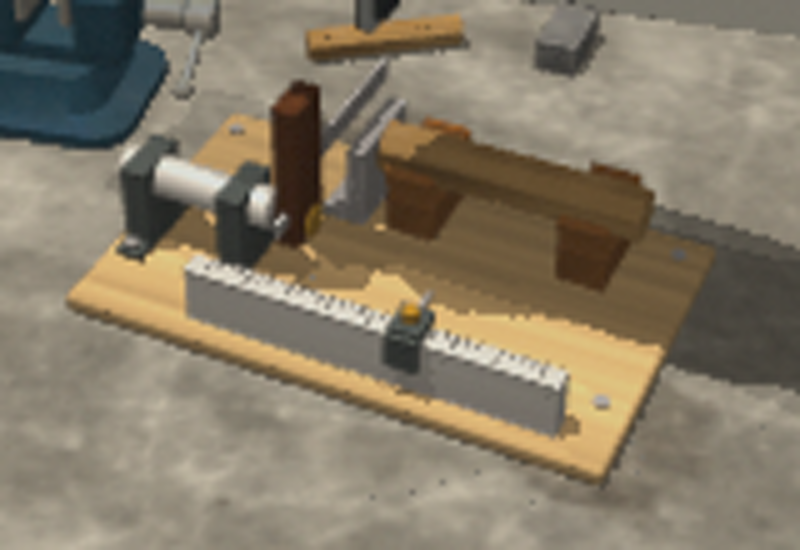

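Emit:
{"op": "move_arm", "data": {"motion": "0 0 -0.02 0; 0 0 -0.04 0; 0 0 -0.065 0; 0 0 -0.08 0; 0 0 -0.085 0; 0 0 -0.085 0"}}

```text
clock: 14.78
position: [0.5848, -0.097, 0.073]
ee_rot: [0.07, 0.704, -0.07, 0.704]
ft_force: [-0.9, -0.1, 0.5]
grip_width: 0.698
```

```bash
python3 look.py s8
```

```text
tcp g [96.7 40. ] 0.07297635718776704 f [-0.9 -0.1  0.5] [-0.43  0.46  0.64  1.75 -0.31  1.03  0.13]
```

View pics/s8.png

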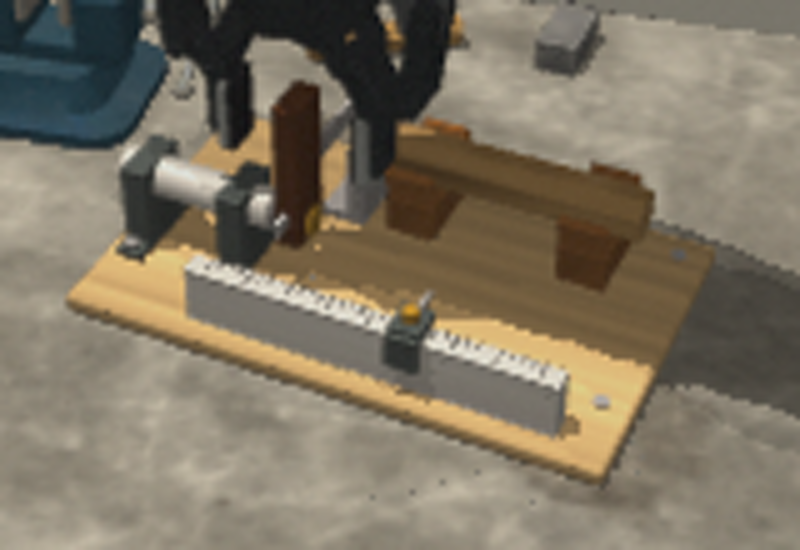

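The fingers straddle the grip fore and aft, at (230,120) and (372,150), with the grip at (297,160). Close.

Emit:
{"op": "move_arm", "data": {"motion": "0 0 0 0; 0 0 0 0; 0 0 0 0; 0 0 0 0; 0 0 0 0; 0 0 0 0; 0 0 0 0", "grip": 0, "force": 60}}

```text
clock: 15.7
position: [0.5853, -0.0969, 0.0734]
ee_rot: [0.07, 0.703, -0.07, 0.704]
ft_force: [4.0, -0.3, 5.2]
grip_width: 0.161
```

```bash
python3 look.py s9
```

```text
tcp g [97.2 40.2] 0.07341777659883292 f [ 4.  -0.3  5.2] [-0.43  0.46  0.64  1.75 -0.31  1.03  0.13]
```

View pics/s9.png

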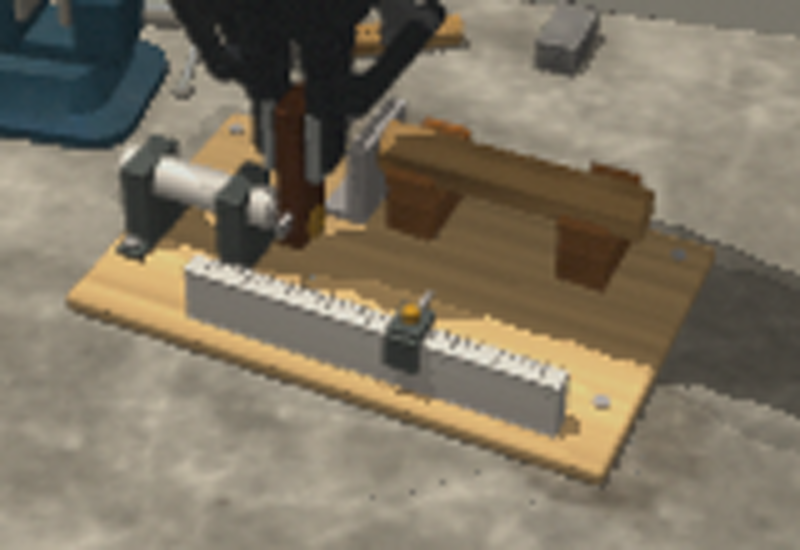

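Firmly gripped. Measure the nib–needle offset along the gauge in both views (nib tip at side crop (281,224), needle (427,297)); enlarge for precision.

Run:
```python
from h import *
s=np.load("pics/s6.npz")["p"];t=np.load("pics/t6.npz")["p"]
a=cv2.resize(s[195:235,225:275,::-1],None,fx=8,fy=8,interpolation=2)
b=cv2.resize(t[155:215,210:260,::-1],None,fx=8,fy=8,interpolation=2)
cv2.imwrite("pics/nn_s.png",a);cv2.imwrite("pics/nn_t.png",b)
```

```text
(no output)
```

View pics/nn_s.png

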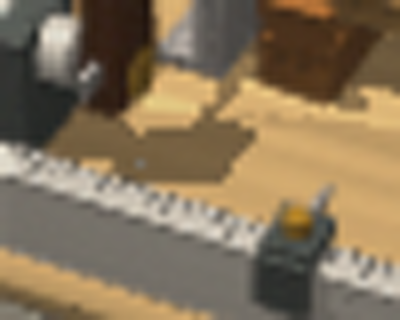

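View pics/nn_t.png

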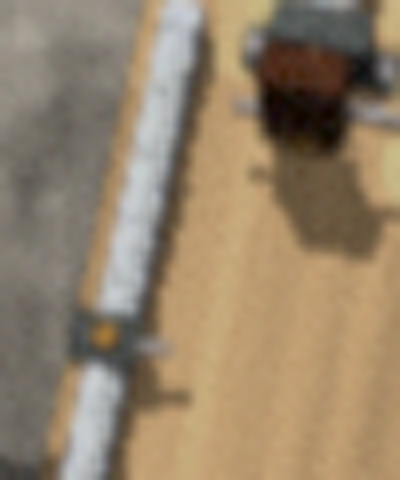

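Run:
```python
from h import *
g=np.load("g.npz");M,t=g["M"],g["t"]
def G(n,q,o,z): return ((ray(n,(np.array(q,float)+.5)/8-.5+o,z)[:,:2]-t)@M*1e3)[0].round(1)
print("top nib",G("top",[240,106],(210,155),.045),"needle",G("top",[160,348],(210,155),.047))
print("side nib",G("side",[88,76],(225,195),.045),"needle",G("side",[326,195],(225,195),.047))
```

```text
top nib [99.9 60.2] needle [21.8 68.8]
side nib [103.5  50. ] needle [20.3 70.7]
```

Travel is estimated at about 76 mm (grip and flag at 97, needle at about 21.5). Pull 60 mm first, then look.

Emit:
{"op": "move_arm", "data": {"motion": "-0.0059 0.0012 0 0; -0.0118 0.0024 0 0; -0.0176 0.0036 0 0; -0.0235 0.0048 0 0; -0.0294 0.006 0 0; -0.0353 0.0073 0 0; -0.0412 0.0085 0 0; -0.0470 0.0097 0 0; -0.0529 0.0109 0 0; -0.0588 0.0121 0 0"}}

```text
clock: 17.0
position: [0.5269, -0.0846, 0.0734]
ee_rot: [0.07, 0.703, -0.07, 0.705]
ft_force: [8.3, 0.3, 3.3]
grip_width: 0.154
```

Emit:
{"op": "move_arm", "data": {"motion": "0 0 0 0; 0 0 0 0"}}

```text
clock: 17.25
position: [0.5269, -0.0846, 0.0734]
ee_rot: [0.07, 0.703, -0.07, 0.705]
ft_force: [7.2, 0.4, 4.2]
grip_width: 0.16
```

```bash
python3 look.py s10
python3 - <<'E'
from h import *
p,d=camera("top");np.savez("pics/t10.npz",p=p,d=d)
cv2.imwrite("pics/t10.png",cv2.resize(p[120:265,190:350,::-1],None,fx=4,fy=4,interpolation=2))
print(get_obs()["grip_width"])
E
```

```text
tcp g [37.5 40.5] 0.07338845995041629 f [7.2 0.4 4.2] [-0.5   0.33  0.67  1.91 -0.24  0.98  0.08]
0.15648617960827016
```

View pics/s10.png

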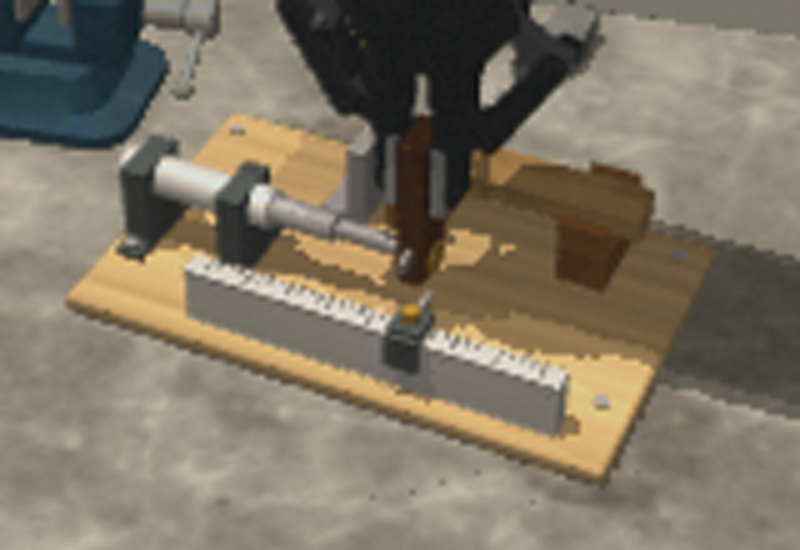

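View pics/t10.png

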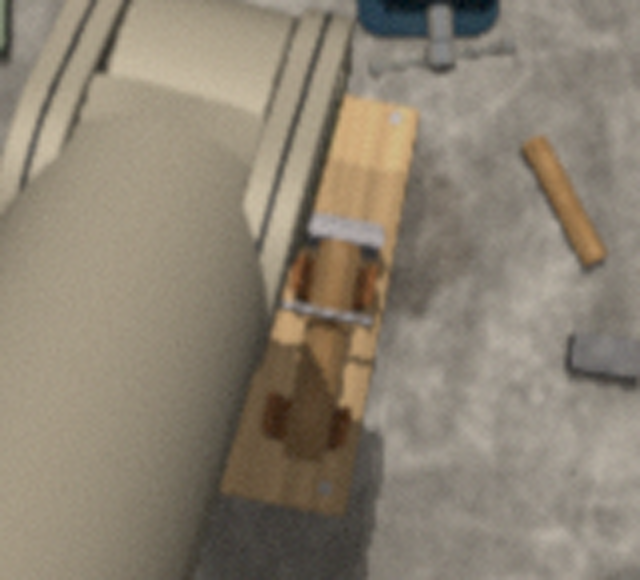

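The rod follows (7.4 N, matching a 60 mm pull). Flag in the top crop runs (285,303)–(372,320); nib tip in the side crop is at (405,263), needle (427,297). Measure the remaining pull.

Run:
```python
from h import *
g=np.load("g.npz");M,t=g["M"],g["t"]
def line(f,n,box,zr):
    q=np.load(f"pics/{f}.npz");u0,v0,u1,v1=box
    p=q["p"];hsv=cv2.cvtColor(p,cv2.COLOR_RGB2HSV)
    m=np.zeros(p.shape[:2],bool);m[v0:v1,u0:u1]=(hsv[v0:v1,u0:u1,1]<75)&(hsv[v0:v1,u0:u1,2]>110)
    v,u=np.nonzero(m);w=hsv[v,u,2].astype(float)
    W=ray(n,np.c_[u,v],zr);G=(W[:,:2]-t)@M*1e3
    print(f,n,len(u),"x mean",np.average(G[:,0]).round(1),"x rng",np.percentile(G[:,0],[5,95]).round(1),"y",G[:,1].min().round(1),G[:,1].max().round(1))
line("t10","top",(262,192,284,203),.073)
line("t6","top",(226,195,232,202),.047)
line("t6","top",(238,165,243,172),.045)
for f,o in(("s10",0),):
    s=np.load(f"pics/{f}.npz")["p"]
    cv2.imwrite("pics/nn10.png",cv2.resize(s[195:235,240:290,::-1],None,fx=12,fy=12,interpolation=2))
    k=np.load("pics/t10.npz")["p"];cv2.imwrite("pics/fl10.png",cv2.resize(k[185:210,255:290,::-1],None,fx=12,fy=12,interpolation=2))
```

```text
t10 top 48 x mean 37.2 x rng [34.4 39.7] y -54.4 -6.1
t6 top 8 x mean 21.4 x rng [19.  23.9] y 67.8 74.8
t6 top 6 x mean 100.9 x rng [ 99.3 102.4] y 56.7 61.9
```

View pics/nn10.png

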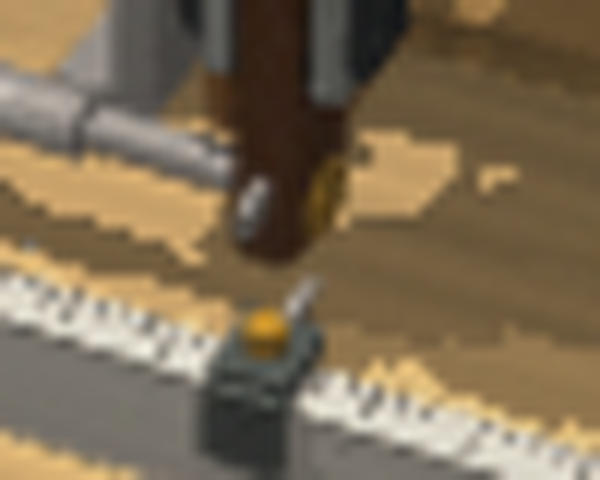

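View pics/fl10.png

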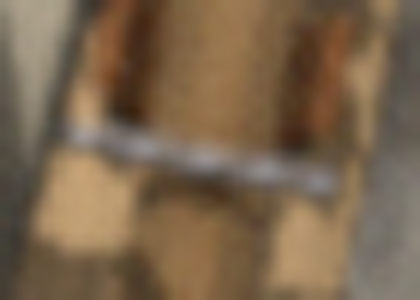

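Run:
```python
from h import *
g=np.load("g.npz");M,t=g["M"],g["t"]
def G(q,z): return ((ray("side",(np.array(q,float)+.5)/12-.5+(240,195),z)[:,:2]-t)@M*1e3)[0].round(1)
for q in [(258,185),(252,208),(243,232)]: print("nib",G(q,.045))
for q in [(293,310),(302,298),(313,285)]: print("needle",G(q,.047))
```

```text
nib [42.1 44.6]
nib [40.4 51.2]
nib [39.1 58.2]
needle [21.1 76.3]
needle [21.  72.6]
needle [20.6 68.5]
```

The top view gives about 15.7 mm to go, the side view 18–19. Pull 16 mm and compare directly. The nib passes with a gap to the needle (y ≤ 62 against needle tip ≥ 66).

Emit:
{"op": "move_arm", "data": {"motion": "-0.0039 0.0008 0 0; -0.0078 0.0016 0 0; -0.0118 0.0024 0 0; -0.0157 0.0032 0 0; -0.0157 0.0032 0 0; -0.0157 0.0032 0 0"}}

```text
clock: 18.1
position: [0.5115, -0.0813, 0.0734]
ee_rot: [0.07, 0.703, -0.07, 0.705]
ft_force: [8.5, 0.9, 1.9]
grip_width: 0.162
```

```bash
python3 look.py s11
python3 - <<'E'
from h import *
p,d=camera("top");np.savez("pics/t11.npz",p=p,d=d)
s=np.load("pics/s11.npz")["p"]
cv2.imwrite("pics/nn11.png",cv2.resize(s[195:235,240:290,::-1],None,fx=12,fy=12,interpolation=2))
cv2.imwrite("pics/fl11.png",cv2.resize(p[185:225,245:290,::-1],None,fx=12,fy=12,interpolation=2))
E
```

```text
tcp g [21.7 40.6] 0.07339758290943765 f [8.5 0.9 1.9] [-0.52  0.29  0.68  1.95 -0.22  0.97  0.06]
```

View pics/nn11.png

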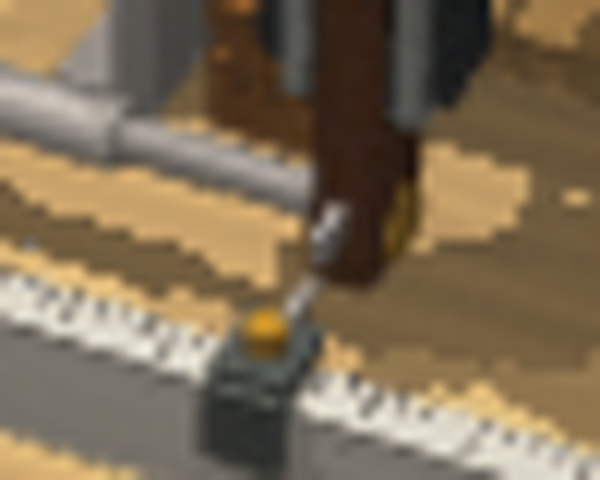

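View pics/fl11.png

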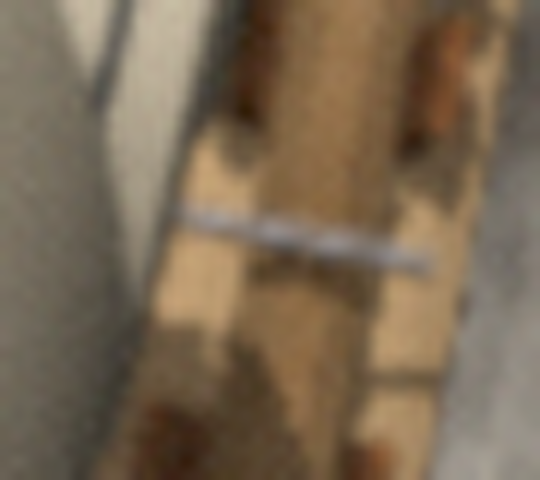

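The nib, (338,208)→(322,258), and the needle, (313,285)→(293,310), now line up almost end to end. Quantify in both views.

Run:
```python
from h import *
g=np.load("g.npz");M,t=g["M"],g["t"]
def G(n,q,o,z): return ((ray(n,(np.array(q,float)+.5)/12-.5+o,z)[:,:2]-t)@M*1e3)[0].round(1)
for q in [(338,208),(330,232),(322,256)]: print("nib",G("side",q,(240,195),.045))
for q in [(293,310),(302,298),(313,285)]: print("needle",G("side",q,(240,195),.047))
for z in(.07,.076):
  for q in [(190,214),(310,238),(430,264)]: print("flag",z,G("top",q,(245,185),z))
# expected image of nib line if rod x = needle x
for x in(19,21,23):
  W=[np.r_[M@np.array([x,y])/1e3+t,z] for y,z in((53,.045),(62,.045),(68,.047),(76,.047))]
  print(x,((proj("side",W)-(240,195)+.5)*12-.5).round(0).tolist())
```

```text
nib [25.9 44.4]
nib [24.5 51.4]
nib [23.2 58.2]
needle [21.1 76.3]
needle [21.  72.6]
needle [20.6 68.5]
flag 0.07 [22.2 -5.6]
flag 0.07 [ 22.  -29.4]
flag 0.07 [ 21.5 -53.2]
flag 0.076 [21.2 -5.7]
flag 0.076 [ 21.1 -29.2]
flag 0.076 [ 20.6 -52.9]
19 [[354.0, 245.0], [335.0, 275.0], [322.0, 286.0], [304.0, 312.0]]
21 [[344.0, 242.0], [325.0, 272.0], [312.0, 283.0], [294.0, 309.0]]
23 [[334.0, 239.0], [315.0, 268.0], [302.0, 280.0], [284.0, 306.0]]
```

Run:
```python
from h import *
g=np.load("g.npz");M,t=g["M"],g["t"]
def G(n,q,o,z): return ((ray(n,(np.array(q,float)+.5)/12-.5+o,z)[:,:2]-t)@M*1e3)[0].round(1)
for z in(.045,.05,.055): print(z,[G("side",q,(240,195),z).tolist() for q in [(338,208),(330,232),(322,256)]])
# direct depth of nib / needle px side
d=np.load("pics/s11.npz");X=cloud("side",d["d"]);
for (u,v) in [(267,214),(266,216),(265,219),(265,220),(264,221),(263,222)]:
    w=X[v,u];print(u,v,d["p"][v,u],((w[:2]-t)@M*1e3).round(1),w[2].round(4))
```

```text
0.045 [[25.9, 44.4], [24.5, 51.4], [23.2, 58.2]]
0.05 [[23.7, 49.9], [22.3, 56.8], [21.0, 63.6]]
0.055 [[21.4, 55.5], [20.1, 62.3], [18.7, 69.0]]
267 214 [98 95 91] [19.4 64.2] 0.0563
266 216 [94 87 82] [21.9 63.4] 0.0491
265 219 [146 138 130] [20.5 72.1] 0.0479
265 220 [105  97  88] [20.5 72. ] 0.0449
264 221 [119 112 101] [21.  76.3] 0.0453
263 222 [157 116  40] [18.9 86.6] 0.0514
```

Taking the nib at its true height, rod and needle agree within about 1 mm in both views. Hold for over half a second, do a last check, and hand in.

Emit:
{"op": "move_arm", "data": {"motion": "0 0 0 0; 0 0 0 0; 0 0 0 0; 0 0 0 0; 0 0 0 0; 0 0 0 0; 0 0 0 0; 0 0 0 0"}}

```text
clock: 19.2
position: [0.5115, -0.0813, 0.0734]
ee_rot: [0.07, 0.703, -0.07, 0.705]
ft_force: [8.6, 0.5, 1.7]
grip_width: 0.157
```

```bash
python3 look.py s12
python3 - <<'E'
from h import *
p,d=camera("top");np.savez("pics/t12.npz",p=p,d=d)
s=np.load("pics/s12.npz")["p"]
a=cv2.resize(s[170:250,215:325,::-1],None,fx=3.5,fy=3.5,interpolation=2);b=cv2.resize(p[160:240,245:355,::-1],None,fx=3.5,fy=3.5,interpolation=2)
cv2.imwrite("pics/fin.png",np.hstack([a,b]))
E
```

```text
tcp g [21.7 40.6] 0.07338877917325808 f [8.6 0.5 1.7] [-0.52  0.29  0.68  1.95 -0.22  0.97  0.06]
```

View pics/fin.png

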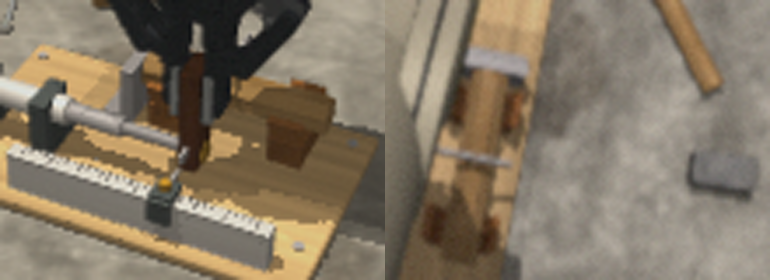

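The nib at (183,155) meets the needle at (177,172) in line, the flag at (475,158) crosses the seated blank, the blank is against the stop at (495,65), and the stone is undisturbed. Handing in.

```bash
python3 -c "
from workcell import *
print(hand_in())"
```

```text
the job is handed in; nothing more can be done
None
```

I laid the larger blank (measured 133 x 25 mm) in both saddles, slid it to the stop and let go. I then gripped the rod, pulled it out about 76 mm and handed in at about 19 s, still holding it at the pointer.

**Rod and pointer:** in the top view the flag is at gauge x ≈ 21–22 mm and the needle at ≈ 21.5 mm. The pull reads about 8.6 N, as expected from the spring at that length.

**One disagreement:** taking the nib at rod height (45 mm), the side view put it 2–3.5 mm short of the needle. That reading also placed the nib's root inside the grip. Allowing for the nib's visible side being higher, and from depth, the two agree within about 1 mm.

**Blank:** its top measured about 53 mm above the bench and its centre was on the cradle line (y ≈ -30 mm in the top view). The last pictures show its end at the stop. While lowering it I pressed the saddles too hard (46 N vertical at the wrist). I eased off before the final slide, and the blank then met the stop at about 12 N.

**Pointer and bystanders:** the pointer looked unmoved. The stone was in its place in the last picture. I did not look at the wedge again after the start, but no move went near it.

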